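Comb the loose straws into the drying rack's grooves

ROBOT

A 6-joint arm with a two-finger parallel gripper is mounted at the origin on the work surface. World frame = base frame: x ahead of the robot, y to its left, z up, the work surface at z = 0. Lengths are in m, angles in rad, forces in N, time in s.
With the tool pointing down it reaches from about 0.35 to 0.725 m from the base axis. Payload 6 kg.
Tool frame: the origin (TCP) lies on the mounting face of the last link; the fingertips stand tips_ahead ahead of it and the grasp point (between the pads) lies 155 mm ahead of it (tips_ahead is the distance from the TCP to the fingertips, in m); z points along the fingers, y is the direction in which the jaws open and shut (so a half turn about z gives the same grasp; the last joint's range is limited). The gripper opens to 85 mm and grips with 20 to 120 N. Pads are 22 mm wide; open, the fingers measure 114 mm over their backs; the gripper's body (76 mm by 85 mm) begins 54 mm behind the grasp point. The pads swing forward as they close: fully open they stand 13 mm farther back than shut.
Start: joints at [1.482, 0.04, 0.085, 0, -1.615, -0.334], TCP at [0.246, 0.547, 0.405] pointing down, gripper open.
Joint ranges: [-2.56, 2.56], [-1.29, 2.01], [-1.08, 1.49], [-3.29, 1.98], [-2.81, -0.18], [-2.99, 2.99]. Speed limits (rad/s): [2.57, 2.57, 3.01, 3.14, 3.14, 3.14].

INTERFACE

Orientations are given as a rotation vector (axis times angle).
In Python, from station import * gives the robot as it stands.
- The arm moves only by the tool jog_arm, never from a script. Its argument "motion" is one flat list of numbers, 7 for each row, row after row: the shift along the tool's x, y, z in mm, then the turn, a rotation vector about the tool's x, y, z in rad, then the opening, from 0 (shut) to 1 (fully open). A call has 1 to 20 rows; each row is the pose to reach, as a shift and turn from the pose commanded when the call began, along the tool's axes at that moment; what a row does not reach only later rows make up. A row lasts 1/8 s, in which the tool goes at most 62.5 mm and 10.7 degrees, less where a joint would pass 70% of its speed; a pose out of reach is approached as far as the arm can. A call with a gripper value outside its range is refused whole. The fingers move at their own pace and stop on an object; the grip force is fixed at half the most. Time passes only in rows, so rows that repeat a pose let the fingers close. It gives the time, the measured TCP pose, the force and the opening at its end, in the units of the state.
- state(): the state, without advancing time (a new reading comes with each control period).
- grab_frame(name): name is "side" or "top" or "wrist"; returns a dict with "frame" (480x640x3 uint8, red, green, blue), "range_z" (480x640 float32, m along the optical axis (not along the pixel's ray), 0 where there is no reading), "fx", "fy", "cx", "cy" (pixels), "position" and "attitude" of the camera in the world; the wrist camera has in their place "hand_eye" (4x4, takes a point from camera to tool coordinates, whose origin is the TCP and whose axes are the flange's). Camera axes: x right, y up, looking along -z (the intrinsics and any distortion apply to the point x, -y, -z); pixel columns grow to the right and rows downward; lengths in m; the calibration is good to about 2 mm. A picture is of the moment at which its call begins: read the wrist's pose just before it.
- sign_off(): hands the job in, once; it reports no verdict.
The state is a dict: "time_s": time; "joint_positions": joint angles; "joint_vel": joint speeds; "joint_efforts": joint torques, N m; "ee_pos": TCP position; "ee_rot": TCP orientation; "ft_force": force on the tool from outside, world axes, zero at the start; "ft_torque": the same for the moment, N m; "opening": finger opening in m.
Only numpy, scipy, OpenCV 4.12 (cv2) and the standard library are available. Lean on these libraries where they do the work, as an engineer would, in place of code of your own. Each camera call takes 0.05 s, during which the arm holds its last target.

TASK

Take the green-handled rake from its wooden stand and comb it slowly, once or more, through the grooved rack in the round tray, across the grooves from the far end to the end nearer the robot, both its skids riding on the two springy steel runners with a light, steady pressure all the way (feel for them: between 0.3 and 0.9 kilo of push), until all three steel straws lie parallel, each down in its own groove. Then put the rake back upright in its stand and let go. Do not touch the straws with the fingers or force them with the rake, and leave the bowl, tins and tong where they are.

Things in the scene. Friction and masses are not known exactly. Their poses are not given: they have to be found in the camera images.
- tray: round white melamine tray with a red rim, 328 mm across, fixed to the bar, carrying a straw rack. Origin on the bar under its centre, z up; +x points away from the robot within 0.35 rad. White end walls at x = +-116 mm (top z = 60 mm) and thin side walls at y = +-72 to 74.5 mm (top z = 54 mm) enclose a blue grooved bed; outside the side walls runs a dark steel runner on each side
- rack_mid (a point): point over the middle of the bed, 60 mm above the tray's origin, fixed to the tray, same axes. The bed has 9 grooves along tray y, from side to side, centred at x = -96 to 96 mm in steps of 24 mm, 17 mm wide, 14 mm deep, parted by flat ridges 7 mm wide with tops at z = 40 mm. A straw down in a groove has its axis at z = 32 mm and the teeth pass over it. Draw slowly (under 50 mm/s); if a straw catches, back off 5 mm
- rack_far (a point): point at the inner face of the far end wall, at tray x = 116, y = 0, z = 60 mm. The 25 mm before it are free of straws at the start. The two runners (14 mm wide, centred at y = +-83.5 mm) float together, level, on springs (8 N per mm of push for both, no tilt); their weight differs from rack to rack and is not known, so their tops rest anywhere from z = 40 to 43.5 mm: find them by feel
- rake: wooden rake, about 0.2 kg, in the stand at the start. Origin at the middle of its row, level with the skids' undersides, z up, y along the row. Two skids, 26 mm (x) by 8 mm, at y = +-83.5 mm ride on the runners; between them 6 teeth, 10 mm (x) by 8 mm, y = -55 to 55 mm, end at z = 1 mm and then skim just over the ridges, rolling straws ahead. Above, a bar 210 (y) by 14 by 14 mm, z = 40 to 54 mm
- rake_grip (a point): middle of the rake's green grip block, 79 mm above the rake's origin: 22 mm (rake x) by 40 mm (rake y), from 54 to 104 mm above that origin; grip it from above across its 22 mm. The rake is the same either way round
- stand: dark wooden stand, 210 mm (y) by 50 mm (x), fixed to the bar. Origin on the bar under its centre, y along its length. Two posts at y = -100 and 100 mm, 10 mm wide in y, carry the ends of the rake's bar on their tops at z = 50 mm, between cheeks 20 mm apart in x that rise to z = 62 mm; the parked rake's origin is 10 mm above the stand's, its y along the stand's y
- straw_a: loose steel drinking straw with an orange tip, 12 mm thick, 130 mm long, 30 g, smooth (friction about 0.2), lying askew across the ridges at the start. Origin on its axis at mid-length, x along it
- straw_b: loose steel drinking straw with an orange tip, 12 mm thick, 130 mm long, 30 g, smooth (friction about 0.2), lying askew across the ridges at the start. Origin on its axis at mid-length, x along it
- straw_c: loose steel drinking straw with an orange tip, 12 mm thick, 130 mm long, 30 g, smooth (friction about 0.2), lying askew across the ridges at the start. Origin on its axis at mid-length, x along it
- bowl: yellow mixing bowl, 170 mm across, 85 mm high, origin under its centre; leave it alone
- tin_red: steel spice tin with a red cap, 58 mm across, 60 mm high, origin under its centre; leave it alone
- tin_black: steel spice tin with a black cap, 58 mm across, 60 mm high, origin under its centre; leave it alone
- tong: bamboo tong, 210 mm long (x), 35 mm wide, 14 mm high, origin under its centre; leave it alone

How it is judged:
By the outcome, as a careful person would: the job done as asked, in the order asked, and still so for the second after the job is handed in, with the robot touching nothing.
It also fails if it takes over 72 s, if anything falls off the work surface, if the arm or the gripper's body presses on something with over 40 N, if the wrist force passes 120 N, or if a joint passes its speed limit or range.

## Working session

There is one attempt and no reset: what is moved stays moved. The work goes in short steps, Python scripts to look and compute and a tool call to move; the robot and the scene stay as the last step left them, time stands still between calls to the robot, and variables do not carry over. Pictures are saved under pics/ and viewed, and the job is handed in when it is done.

Besides the shell and the picture viewer there is one more tool, called after "Call:" in YAML: its name, and indented under it one key for each argument. jog_arm: Moves the arm, as the interface text tells. Its arguments: {"type":"object","properties":{"motion":{"type":"array"}},"required":["motion"]}

```bash
ls; mkdir -p pics
cat > h.py <<'E'
from station import *
import numpy as np, cv2
from scipy.spatial.transform import Rotation as R
def rot(a):
    a=np.array(a,float)
    if a.shape==(3,3): return a
    if a.size==3: return R.from_rotvec(a).as_matrix()
    return R.from_quat(a).as_matrix()
def snap(name,fn=None):
    s=state(); g=grab_frame(name)
    if name=="wrist":
        T=np.eye(4);T[:3,:3]=rot(s["ee_rot"]);T[:3,3]=s["ee_pos"]
        T=T@np.array(g["hand_eye"])
        g["Rm"],g["p"]=T[:3,:3],T[:3,3]
    else: g["Rm"],g["p"]=rot(g["attitude"]),np.array(g["position"])
    if fn: cv2.imwrite("pics/"+fn,cv2.cvtColor(g["frame"],cv2.COLOR_RGB2BGR))
    return g
def rays(g,uv):
    uv=np.atleast_2d(np.array(uv,float))
    d=np.c_[(uv[:,0]-g["cx"])/g["fx"],-(uv[:,1]-g["cy"])/g["fy"],-np.ones(len(uv))]
    return d@g["Rm"].T
def onplane(g,uv,z):
    d=rays(g,uv); return g["p"]+d*((z-g["p"][2])/d[:,2])[:,None]
def cloud(g,m=None):
    v,u=np.nonzero((g["range_z"]>0)&(np.ones((480,640),bool) if m is None else m))
    return g["p"]+rays(g,np.c_[u,v])*g["range_z"][v,u][:,None],u,v
E
python3 - <<'E'
from h import *
s=state();print(s)
for n in ("top","side","wrist"):
    g=snap(n,n+"0.png");print(n,{k:v for k,v in g.items() if k not in("frame","range_z")})
E
```

```text
pics
{'time_s': 0.0, 'joint_positions': array([ 1.48167821e+00,  4.08173721e-02,  8.38138475e-02, -4.49161461e-04,
       -1.61550139e+00, -3.33712802e-01]), 'joint_vel': array([-0.00106126,  0.00026752, -0.00016265,  0.00110258,  0.00128728,
       -0.00011992]), 'joint_efforts': array([ 2.89546188e-05, -3.68191588e+01,  3.47410905e+01,  6.93192244e+00,
       -5.32850550e-03,  2.93634557e-06]), 'ee_pos': array([0.24609835, 0.54718489, 0.40367996]), 'ee_rot': array([ 3.06993956e+00, -6.58846962e-01, -3.71982329e-04]), 'ft_force': array([ 0.89485427, -0.03378141,  0.19088781]), 'ft_torque': array([-0.03171429, -0.03075959,  0.02283598]), 'opening': 0.08533737345658494}
top {'fx': 573.4286310492387, 'fy': 573.4286310492387, 'cx': 318.37801723489184, 'cy': 244.7128871126979, 'position': array([ 0.43341284, -0.01963588,  1.38200682]), 'attitude': array([ 0.13993121, -0.0935221 , -1.58924529]), 'Rm': array([[-0.01945668,  0.98880344, -0.14794996],
       [-0.99933141, -0.02381469, -0.02774169],
       [-0.03095446,  0.14731128,  0.98860569]]), 'p': array([ 0.43341284, -0.01963588,  1.382
[... 406 characters left out ...]
734246, -1.0118944 ,  1.32867682])}
wrist {'fx': 362.21107666040933, 'fy': 362.21107666040933, 'cx': 316.813443143056, 'cy': 234.26158109349467, 'hand_eye': array([[-7.55550482e-05,  9.62386408e-01,  2.71684370e-01,
         6.91386747e-02],
       [ 9.99999447e-01,  3.57814194e-04, -9.89385261e-04,
         2.09011392e-05],
       [-1.04938345e-03,  2.71684144e-01, -9.62385902e-01,
         3.11541430e-02],
       [ 0.00000000e+00,  0.00000000e+00,  0.00000000e+00,
         1.00000000e+00]]), 'Rm': array([[-0.41039234,  0.8773463 ,  0.2486797 ],
       [-0.9119053 , -0.39561937, -0.10915146],
       [ 0.00261887, -0.27156726,  0.9624159 ]]), 'p': array([0.30914891, 0.51874626, 0.37264155])}
```

View pics/top0.png

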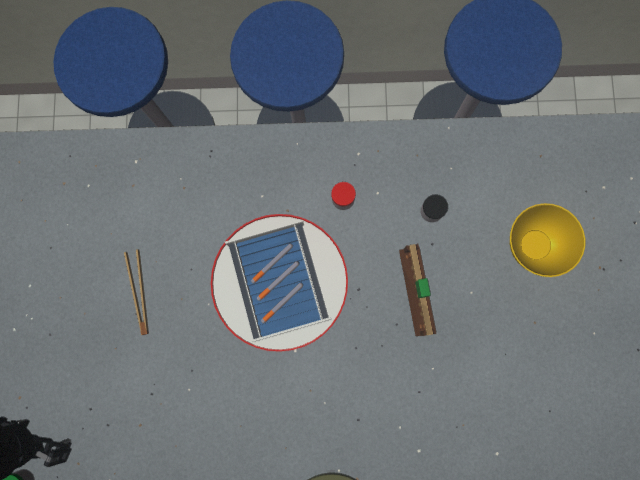

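View pics/side0.png

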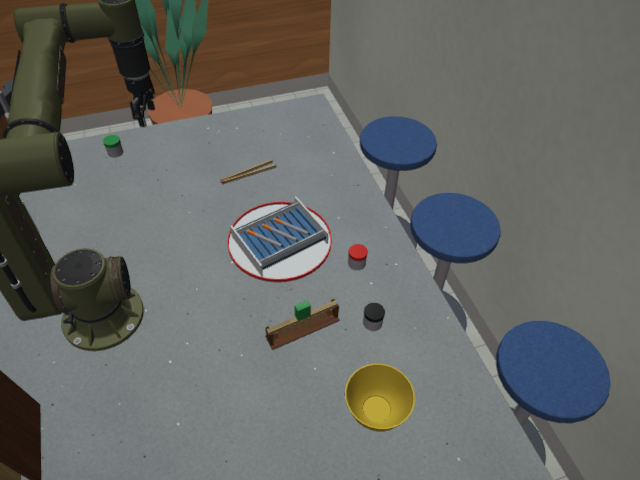

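```bash
python3 -c "
import station;print([k for k in dir(station) if k[0]!='_']);print(getattr(station,'tips_ahead',None))"
```

```text
['IKError', 'grab_frame', 'sign_off', 'state', 'tips_ahead']
0.1734
```

```bash
cat > m1.py <<'E'
from h import *
for n in ("top","side"):
    g=snap(n)
    hsv=cv2.cvtColor(g["frame"],cv2.COLOR_RGB2HSV)
    P,u,v=cloud(g)
    lu=np.zeros((480,640,3)); lu[v,u]=P
    # green
    m=cv2.inRange(hsv,(50,100,50),(75,255,255))>0
    mm=m&(np.abs(lu[...,1]+0.3)<0.25)&(lu[...,0]>0.25)
    k=lu[mm]; 
    top=k[k[:,2]>0.105]
    print(n,"green",mm.sum(),k[:,2].min(),k[:,2].max(),"top",len(top),np.median(top,0) if len(top) else 0, (top.min(0)+top.max(0))/2 if len(top) else 0)
    vv,uu=np.nonzero(mm); print(" uv",uu.mean(),vv.mean(), onplane(g,[[uu.mean(),vv.mean()]],0.114))
    # tray
    blue=(cv2.inRange(hsv,(95,80,40),(125,255,255))>0)&(lu[...,0]>0.2)&(lu[...,0]<0.72)&(lu[...,2]<0.1)&(lu[...,2]>0.01)&(np.abs(lu[...,1])<0.3)
    vv,uu=np.nonzero(blue); Q=onplane(g,np.c_[uu,vv],0.04)
    r=cv2.minAreaRect((Q[:,:2]*1000).astype(np.float32)); print(" blue",blue.sum(),r)
    c=np.array(r[0])/1000
    near=np.hypot(lu[...,0]-c[0],lu[...,1]-c[1])<0.19
    for lo,hi in((0.053,0.068),(0.046,0.0535),(0.036,0.045)):
        K=lu[near&(lu[...,2]>lo)&(lu[...,2]<hi)]
        if len(K): print(" z",lo,len(K),cv2.minAreaRect((K[:,:2]*1000).astype(np.float32)),np.median(K[:,2]))
    red=((cv2.inRange(hsv,(0,120,60),(8,255,255))|cv2.inRange(hsv,(172,120,60),(180,255,255)))>0)&near
    K=lu[red]; print(" rim z",np.percentile(K[:,2],[5,50,95]))
    A=np.c_[2*K[:,:2],np.ones(len(K))]; s=np.linalg.lstsq(A,(K[:,:2]**2).sum(1),rcond=None)[0]; print(" rim centre",s[:2],np.sqrt(s[2]+s[0]**2+s[1]**2))
    # stand brown
    nb=(np.abs(lu[...,1]+0.27)<0.12)&(lu[...,0]>0.3)&(lu[...,0]<0.62)&(lu[...,2]>0.035)
    K=lu[nb&(lu[...,2]<0.08)&~m]
    print(" stand",len(K),cv2.minAreaRect((K[:,:2]*1000).astype(np.float32)),np.percentile(K[:,2],[10,50,90]))
E
python3 m1.py
```

```text
top green 211 0.06955792184863707 0.12107971133798534 top 170 [ 0.52342269 -0.21357984  0.11301401] [ 0.52352309 -0.21413182  0.11380953]
 uv 422.53554502369667 287.8009478672986 [[ 0.521852  -0.2113413  0.114    ]]
 blue 4865 ((551.2323608398438, 115.97113037109375), (227.66107177734375, 142.405029296875), 14.837160110473633)
 z 0.053 736 ((552.9493408203125, 115.51134490966797), (242.85464477539062, 189.1887969970703), 14.814831733703613) 0.05693563092317222
 z 0.046 930 ((552.711181640625, 113.52642059326172), (241.5657501220703, 185.89947509765625), 14.783206939697266) 0.049781687603704605
 z 0.036 2690 ((549.9955444335938, 116.99069213867188), (238.17430114746094, 185.64698791503906), 14.894750595092773) 0.04067957972245795
 rim z [0.01081343 0.01647699 0.02174096]
 rim centre [0.55224339 0.11517713] 0.16092265475460268
 stand 550 ((520.8231201171875, -215.18951416015625), (203.70726013183594, 28.58427619934082), 8.530938148498535) [0.05526075 0.06278474 0.06685372]
side green 228 0.06462012829541042 0.1165589632138817 top 108 [ 0.52115644 -0.21798744  0.110966  ] [ 0.5217698  -
[... 152 characters left out ...]
230926513672, 131.1915283203125), 15.475378036499023)
 z 0.053 294 ((550.7216796875, 113.0919418334961), (246.09873962402344, 191.50674438476562), 15.069121360778809) 0.05612606168726897
 z 0.046 591 ((550.0204467773438, 110.8173828125), (246.39236450195312, 185.07406616210938), 16.41063117980957) 0.049193240391765425
 z 0.036 1258 ((549.5241088867188, 112.74320220947266), (243.235107421875, 194.33731079101562), 14.106812477111816) 0.03996345671810675
 rim z [0.00585781 0.01338165 0.01984741]
 rim centre [0.5509335  0.11342769] 0.16235622526665747
 stand 548 ((519.0699462890625, -215.87586975097656), (206.1333465576172, 34.6941032409668), 8.280107498168945) [0.04393649 0.05940326 0.06506459]
```

```bash
cat > mv.py <<'E'
from h import *
import json
def down(yaw_y): # tool y along yaw (deg), z down
    a=np.radians(yaw_y); y=np.array([np.cos(a),np.sin(a),0]); z=np.array([0,0,-1.]); x=np.cross(y,z)
    return np.c_[x,y,z]
def load():
    d=json.load(open("cmd.json")); return np.array(d["R"]),np.array(d["p"])
def save(Rm,p): json.dump({"R":np.array(Rm).tolist(),"p":np.array(p).tolist()},open("cmd.json","w"))
def row(p,yaw):
    Rc,pc=load()
    s=Rc.T@(np.array(p)-pc)*1000; r=R.from_matrix(Rc.T@down(yaw)).as_rotvec()
    print("row",np.round(s,2),np.round(r,4))
def did(s,r):
    Rc,pc=load(); save(Rc@R.from_rotvec(r).as_matrix(),pc+Rc@(np.array(s)/1000.))
def st():
    s=state();Rc,pc=load()
    Rm=rot(s["ee_rot"]); y=Rm[:,1]
    print("t%.2f"%s["time_s"],"ee",np.round(s["ee_pos"]*1000,2),"cmd",np.round(pc*1000,2),"yawy %.2f"%np.degrees(np.arctan2(y[1],y[0])),"z",np.round(Rm[:,2],4),"F",np.round(s["ft_force"],2),"M",np.round(s["ft_torque"],3),"op",round(s["opening"]*1000,2),"q",np.round(s["joint_positions"],2))
    return s
E
python3 - <<'E'
from mv import *
s=state(); save(rot(s["ee_rot"]),[0.246,0.547,0.405]); row([0.521,-0.215,0.36],98.5); st()
E
```

```text
row [563.46 582.01  45.56] [ 2.0000e-04 -1.1000e-03  2.5704e+00]
t0.25 ee [246.15 547.2  404.19] cmd [246. 547. 405.] yawy -114.23 z [-3.e-04 -8.e-04 -1.e+00] F [-0.81  0.85  0.42] M [-0.007 -0.031 -0.039] op 85.24 q [ 1.48  0.04  0.08 -0.   -1.62 -0.33]
```

Call:
jog_arm:
  motion: [563.5,582,45.5,0,-0.001,2.57,1,563.5,582,45.5,0,-0.001,2.57,1,563.5,582,45.5,0,-0.001,2.57,1,563.5,582,45.5,0,-0.001,2.57,1,563.5,582,45.5,0,-0.001,2.57,1,563.5,582,45.5,0,-0.001,2.57,1,563.5,582,45.5,0,-0.001,2.57,1,563.5,582,45.5,0,-0.001,2.57,1,563.5,582,45.5,0,-0.001,2.57,1,563.5,582,45.5,0,-0.001,2.57,1,563.5,582,45.5,0,-0.001,2.57,1,563.5,582,45.5,0,-0.001,2.57,1,563.5,582,45.5,0,-0.001,2.57,1,563.5,582,45.5,0,-0.001,2.57,1,563.5,582,45.5,0,-0.001,2.57,1,563.5,582,45.5,0,-0.001,2.57,1,563.5,582,45.5,0,-0.001,2.57,1]

```text
time_s: 2.38
ee_pos: [0.5212, -0.214, 0.3598]
ee_rot: [-0.238, 3.131, 0.001]
ft_force: [0.4, -0.4, -0.1]
opening: 0.0856
```

Run:
```python
from mv import *
did([563.5,582,45.5],[0,-.001,2.57])
for i in range(3): s=st()
g=snap("wrist","w1.png")
hsv=cv2.cvtColor(g["frame"],cv2.COLOR_RGB2HSV)
P,u,v=cloud(g); lu=np.zeros((480,640,3)); lu[v,u]=P
m=(cv2.inRange(hsv,(50,100,50),(75,255,255))>0)
K=lu[m]; t=K[K[:,2]>0.108]; print(len(K),len(t),np.median(t,0) if len(t) else K.min(0), cv2.minAreaRect((t[:,:2]*1000).astype(np.float32)))
near=(np.hypot(lu[...,0]-.521,lu[...,1]+.215)<.13)&(lu[...,2]>.04)&(lu[...,2]<.08)&~m
K=lu[near]; print(cv2.minAreaRect((K[:,:2]*1000).astype(np.float32)))
```

```text
t2.38 ee [ 521.16 -214.03  359.82] cmd [ 521.04 -215.01  360.06] yawy 98.69 z [ 1.2e-03  6.0e-04 -1.0e+00] F [ 0.43 -0.43 -0.08] M [-0.037  0.019  0.019] op 85.58 q [-0.03 -0.06 -0.09 -0.   -1.53 -1.39]
t2.38 ee [ 521.16 -214.03  359.82] cmd [ 521.04 -215.01  360.06] yawy 98.69 z [ 1.2e-03  6.0e-04 -1.0e+00] F [ 0.43 -0.43 -0.08] M [-0.037  0.019  0.019] op 85.58 q [-0.03 -0.06 -0.09 -0.   -1.53 -1.39]
t2.38 ee [ 521.16 -214.03  359.82] cmd [ 521.04 -215.01  360.06] yawy 98.69 z [ 1.2e-03  6.0e-04 -1.0e+00] F [ 0.43 -0.43 -0.08] M [-0.037  0.019  0.019] op 85.58 q [-0.03 -0.06 -0.09 -0.   -1.53 -1.39]
2310 2001 [ 0.52170005 -0.21597634  0.11347983] ((522.9834594726562, -215.77774047851562), (39.22032928466797, 21.367027282714844), 8.767674446105957)
((524.0859985351562, -216.06097412109375), (210.63687133789062, 27.937217712402344), 8.478897094726562)
```

View pics/w1.png

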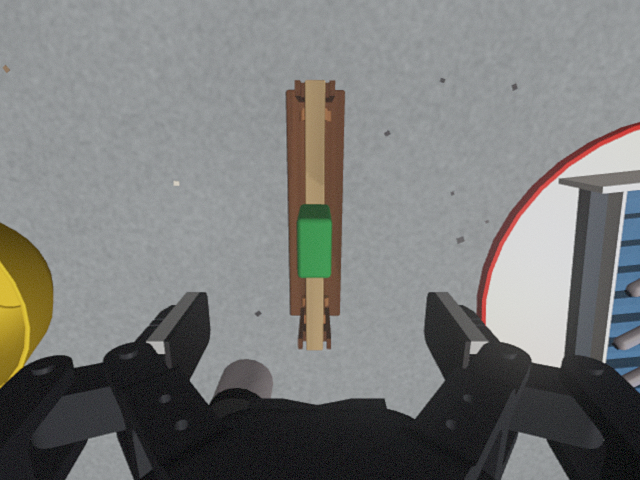

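Run:
```python
from mv import *
row([.5225,-.2158,.246],98.6)
```

```text
row [ -1.34  -0.99 114.06] [-0.0001 -0.0002 -0.0013]
```

Call:
jog_arm:
  motion: [-1,-1,40,0,0,-0.001,1,-1,-1,80,0,0,-0.001,1,-1,-1,105,0,0,-0.001,1,-1,-1,114,0,0,-0.001,1,-1,-1,114,0,0,-0.001,1,-1,-1,114,0,0,-0.001,0,-1,-1,114,0,0,-0.001,0,-1,-1,114,0,0,-0.001,0,-1,-1,114,0,0,-0.001,0,-1,-1,114,0,0,-0.001,0,-1,-1,114,0,0,-0.001,0,-1,-1,114,0,0,-0.001,0]

```text
time_s: 3.92
ee_pos: [0.5225, -0.2156, 0.2458]
ee_rot: [-0.235, 3.132, 0.0]
ft_force: [0.0, -0.5, 3.3]
opening: 0.0214
```

Run:
```python
from mv import *
did([-1,-1,114],[0,0,-.001]); st()
row([.5225,-.2158,.346],98.6)
```

```text
t3.92 ee [ 522.51 -215.64  245.76] cmd [ 522.16 -215.86  246.06] yawy 98.59 z [ 8.e-04  2.e-04 -1.e+00] F [ 0.05 -0.53  3.35] M [-0.019  0.029 -0.04 ] op 21.39 q [-0.04 -0.01 -0.26 -0.   -1.32 -1.38]
row [ -0.32   0.   -99.94] [-0.0001 -0.0002 -0.0003]
```

Call:
jog_arm:
  motion: [0,0,-5,0,0,0,0,0,0,-20,0,0,0,0,0,0,-60,0,0,0,0,0,0,-100,0,0,0,0,0,0,-100,0,0,0,0,0,0,-100,0,0,0,0]

```text
time_s: 4.68
ee_pos: [0.5222, -0.2154, 0.3449]
ee_rot: [0.235, -3.133, -0.002]
ft_force: [-1.0, -0.0, -1.7]
opening: 0.0212
```

Run:
```python
from mv import *
did([0,0,-100],[0,0,0]); st()
a=np.radians(14.85); c=np.array([.5515,.1145]); X=np.array([np.cos(a),np.sin(a)])
p=c+X*.098; print(p); row([*p,.346],194.85)
snap("wrist","w2.png")
```

```text
t4.67 ee [ 522.25 -215.45  344.92] cmd [ 522.18 -215.85  346.06] yawy 98.58 z [-3.0e-04  1.4e-03 -1.0e+00] F [-1.02 -0.   -1.7 ] M [ 0.054 -0.075  0.027] op 21.23 q [-0.04 -0.05 -0.11 -0.   -1.51 -1.38]
[0.64622681 0.13961636]
row [-1.7570e+02  3.3298e+02  1.0000e-02] [ 1.0000e-04 -2.0000e-04 -1.6802e+00]
```

View pics/w2.png

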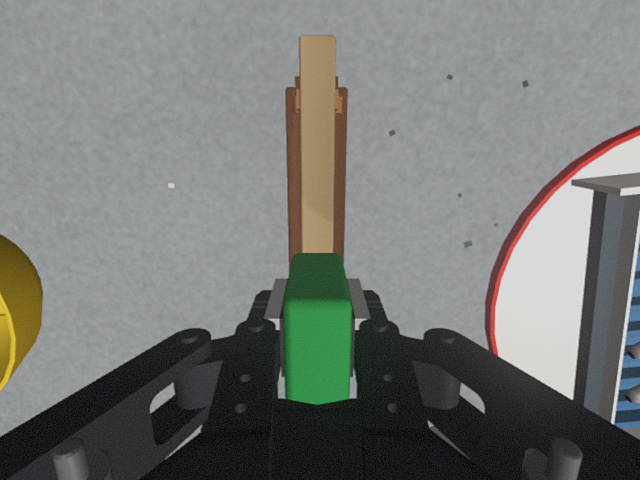

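Call:
jog_arm:
  motion: [-175.5,333,0,0,0,-1.68,0,-175.5,333,0,0,0,-1.68,0,-175.5,333,0,0,0,-1.68,0,-175.5,333,0,0,0,-1.68,0,-175.5,333,0,0,0,-1.68,0,-175.5,333,0,0,0,-1.68,0,-175.5,333,0,0,0,-1.68,0,-175.5,333,0,0,0,-1.68,0,-175.5,333,0,0,0,-1.68,0,-175.5,333,0,0,0,-1.68,0,-175.5,333,0,0,0,-1.68,0,-175.5,333,0,0,0,-1.68,0]

```text
time_s: 6.22
ee_pos: [0.6462, 0.1397, 0.3452]
ee_rot: [-2.488, 1.918, 0.001]
ft_force: [-1.3, 1.3, -1.7]
opening: 0.0214
```

```bash
cat > m2.py <<'E'
from mv import *
import sys
g=snap("wrist",sys.argv[1]+"w.png"); h=snap("top",sys.argv[1]+"t.png"); snap("side",sys.argv[1]+"s.png")
for n,g in(("w",g),("t",h)):
    P,u,v=cloud(g)
    a=np.radians(14.85); c=np.array([.5515,.1145]); X=np.array([np.cos(a),np.sin(a)]);Y=np.array([-X[1],X[0]])
    tx=(P[:,:2]-c)@X*1000; ty=(P[:,:2]-c)@Y*1000; z=P[:,2]*1000
    m=cv2.inRange(cv2.cvtColor(g["frame"],cv2.COLOR_RGB2HSV),(8,40,90),(25,180,255))[v,u]>0
    # wooden bar
    b=m&(abs(tx-98)<40)&(abs(ty)<125)&(z>115)&(z<200)
    if b.sum(): 
        print(n,"bar",b.sum(),"z",np.percentile(z[b],[5,50,95]),cv2.minAreaRect(np.c_[tx[b],ty[b]].astype(np.float32)), np.percentile(ty[b],[1,99]))
    w=(z>50)&(z<68)&(abs(tx)<130)&(abs(ty)<100)
    for lo,hi in((105,130),(-130,-105)):
        q=w&(tx>lo)&(tx<hi)&(z>54); print(n,"endwall",q.sum(),np.percentile(tx[q],[3,50,97]) if q.sum() else 0,np.percentile(ty[q],[1,99]) if q.sum() else 0)
    for lo,hi in((60,85),(-85,-60)):
        q=w&(ty>lo)&(ty<hi)&(abs(tx)<100)&(z<58); print(n,"sidewall",q.sum(),np.percentile(ty[q],[5,50,95]) if q.sum() else 0, np.polyfit(tx[q],ty[q],1) if q.sum()>9 else 0)
E
python3 - <<'E'
from mv import *
did([-175.5,333,0],[0,0,-1.68]); st()
E
python3 m2.py a
```

```text
t6.22 ee [646.22 139.75 345.21] cmd [646.03 139.61 346.01] yawy -165.28 z [-3.e-04  4.e-04 -1.e+00] F [-1.3   1.26 -1.71] M [-0.023  0.052  0.028] op 21.4 q [ 0.51  0.2   0.15 -0.   -1.52 -0.26]
w bar 7547 z [161.63926379 162.98999734 164.09694736] ((98.3617935180664, -60.89461135864258), (86.04896545410156, 25.466136932373047), 89.05436706542969) [-103.06464013  -19.15251674]
w endwall 1408 [117.29635521 119.68666285 122.15558857] [-94.2332735  33.9297233]
w endwall 3270 [-119.4550158  -115.12544856 -113.59521168] [-92.08638427  92.31038815]
w sidewall 923 [71.4081073  72.31969165 74.37962281] [2.80619319e-03 7.26372255e+01]
w sidewall 991 [-74.54258717 -73.36678566 -72.20615606] [ 2.36162328e-03 -7.33560690e+01]
t bar 506 z [151.1138457  163.15065084 167.18966061] ((95.55461883544922, 2.1285934448242188), (20.628786087036133, 208.6980438232422), 0.25758033990859985) [-100.71549382  104.84263429]
t endwall 0 0 0
t endwall 184 [-119.69499729 -117.25463106 -114.79619088] [-91.85608543  92.4791228 ]
t sidewall 104 [72.15770479 73.30628162 75.00968889] [1.61000583e-03 7.35211917e+01]
t sidewall 77 [-73.84224394 -72.78428566 -71.6533782 ] [-6.97497413e-04 -7.27784608e+01]
```

View pics/aw.png

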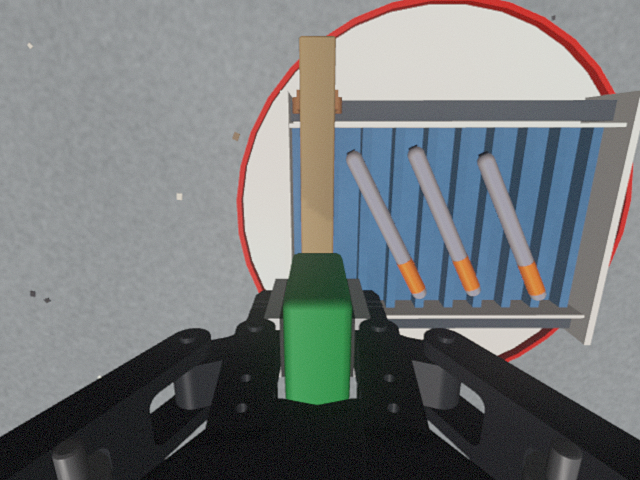

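View pics/at.png

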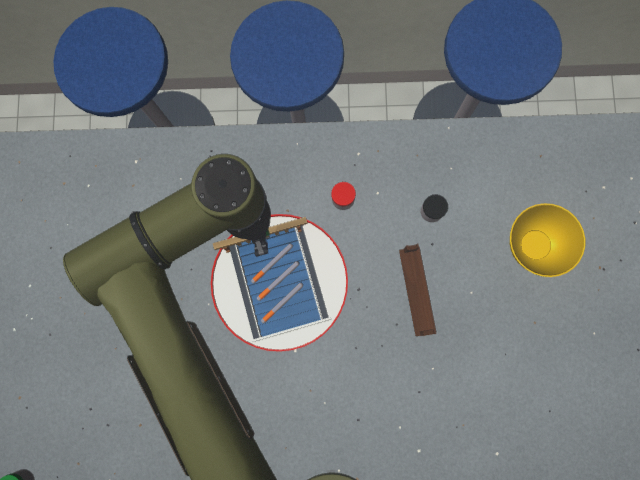

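View pics/as.png

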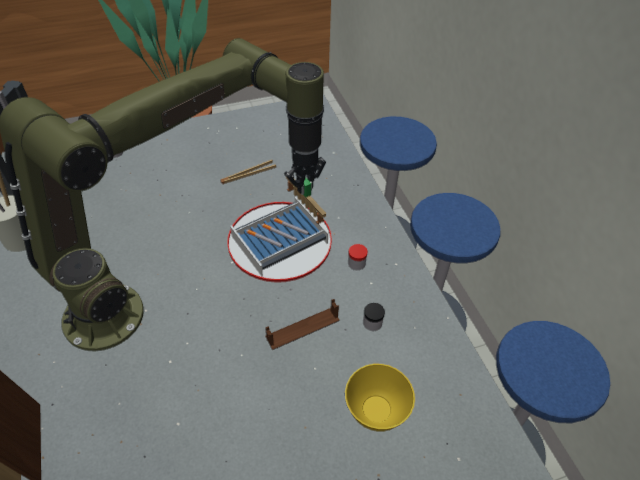

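```bash
cat > tr.py <<'E'
from mv import *
A=14.95
a=np.radians(A); c=np.array([.5515,.1145]); X=np.array([np.cos(a),np.sin(a)]);Y=np.array([-X[1],X[0]])
def tp(x,y,z): return [*(c+X*x/1000+Y*y/1000),z/1000]
def pt():
    s=st(); Rc,pc=load(); 
    for n,p in(("meas",s["ee_pos"]),("cmd",pc)): d=np.array(p[:2])-c; print(n,"tray x %.2f y %.2f z %.2f"%(d@X*1000,d@Y*1000,p[2]*1000))
E
python3 - <<'E'
from tr import *
row(tp(98,-1.3,284),180+A)
E
```

```text
row [ 1.17 -0.21 62.01] [ 0.0002 -0.     -0.002 ]
```

Call:
jog_arm:
  motion: [1.2,-0.2,0,0,0,-0.002,0,1.2,-0.2,35,0,0,-0.002,0,1.2,-0.2,55,0,0,-0.002,0,1.2,-0.2,62,0,0,-0.002,0,1.2,-0.2,62,0,0,-0.002,0,1.2,-0.2,62,0,0,-0.002,0]

```text
time_s: 7.12
ee_pos: [0.647, 0.1388, 0.285]
ee_rot: [-2.49, 1.912, -0.002]
ft_force: [0.3, -0.4, -0.7]
opening: 0.0212
```

Run:
```python
from tr import *
did([1.2,-.2,62],[0,0,-.002]); pt()
snap("wrist","b.png")
st()
```

```text
t7.12 ee [647.04 138.81 284.99] cmd [646.52 138.49 284.01] yawy -165.04 z [ 0.0022  0.0011 -1.    ] F [ 0.28 -0.41 -0.72] M [ 0.002 -0.007 -0.019] op 21.24 q [ 0.51  0.22  0.06  0.   -1.41 -0.25]
meas tray x 98.57 y -1.16 z 284.99
cmd tray x 97.99 y -1.33 z 284.01
t7.17 ee [647.   138.84 284.94] cmd [646.52 138.49 284.01] yawy -165.04 z [ 0.0021  0.0012 -1.    ] F [-0.29 -0.17 -0.98] M [-0.012 -0.027  0.016] op 20.93 q [ 0.51  0.22  0.06 -0.   -1.41 -0.25]
```

View pics/b.png

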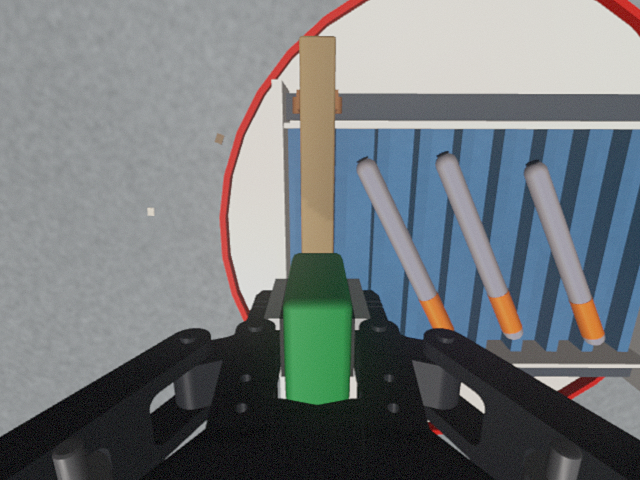

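Call:
jog_arm:
  motion: [0,0,1.5,0,0,0,0,0,0,3,0,0,0,0,0,0,3,0,0,0,0]

```text
time_s: 7.55
ee_pos: [0.6467, 0.1388, 0.2803]
ee_rot: [-2.491, 1.913, 0.001]
ft_force: [-0.3, 0.7, -2.0]
opening: 0.0212
```

```bash
cat > smp.py <<'E'
from tr import *
def smp(n=6):
    L=[]
    for i in range(n):
        s=state(); L.append(np.r_[s["ee_pos"]*1000,rot(s["ee_rot"])[:2,2]*1000,s["ft_force"],s["ft_torque"]]); grab_frame("side")
    L=np.array(L); m=L.mean(0); d=m[:2]/1000-c
    print("t%.2f"%state()["time_s"],"tray x %.2f y %.2f z %.2f"%(d@X*1000,d@Y*1000,m[2]),"tilt mrad",np.round(m[3:5],2),"F",np.round(m[5:8],2),"M",np.round(m[8:],3),"sd",np.round(L.std(0)[[2,5,6,7,8]],2),"Fz",np.round(L[:,7],1), "cmd z %.2f"%(load()[1][2]*1000))
E
python3 - <<'E'
from smp import *
did([0,0,3],[0,0,0]); smp()
E
```

```text
t7.85 tray x 98.26 y -1.12 z 280.44 tilt mrad [0.03 0.58] F [ 0.05 -0.02 -1.49] M [-0.001 -0.006 -0.009] sd [0.09 0.26 0.5  0.61 0.03] Fz [-2.  -1.2 -2.4 -1.1 -0.6 -1.7] cmd z 281.01
```

Call:
jog_arm:
  motion: [0,0,0.5,0,0,0,0,0,0,1,0,0,0,0,0,0,1,0,0,0,0]

```text
time_s: 8.22
ee_pos: [0.6467, 0.1388, 0.2794]
ee_rot: [-2.491, 1.913, 0.001]
ft_force: [-0.2, -0.4, -1.5]
opening: 0.0217
```

Run:
```python
from smp import *
did([0,0,1],[0,0,0]); smp()
```

```text
t8.53 tray x 98.26 y -1.13 z 279.46 tilt mrad [0.08 0.62] F [-0.11 -0.06 -1.74] M [-0.002  0.001  0.005] sd [0.04 0.09 0.62 0.29 0.03] Fz [-1.5 -1.9 -1.4 -1.8 -1.6 -2.3] cmd z 280.01
```

Call:
jog_arm:
  motion: [0,0,0.4,0,0,0,0,0,0,0.7,0,0,0,0,0,0,0.7,0,0,0,0]

```text
time_s: 8.9
ee_pos: [0.6467, 0.1388, 0.2787]
ee_rot: [-2.491, 1.913, 0.001]
ft_force: [0.2, -0.1, -1.6]
opening: 0.0217
```

Run:
```python
from smp import *
did([0,0,.7],[0,0,0]); smp()
```

```text
t9.20 tray x 98.27 y -1.12 z 278.77 tilt mrad [0.08 0.63] F [ 0.11 -0.15 -1.53] M [0.01  0.014 0.   ] sd [0.02 0.46 0.29 0.3  0.03] Fz [-1.6 -1.3 -1.  -1.6 -1.9 -1.8] cmd z 279.31
```

Call:
jog_arm:
  motion: [0,0,0.4,0,0,0,0,0,0,0.7,0,0,0,0,0,0,0.7,0,0,0,0]

```text
time_s: 9.57
ee_pos: [0.6467, 0.1388, 0.2781]
ee_rot: [-2.491, 1.913, 0.001]
ft_force: [0.5, 0.3, -1.3]
opening: 0.0216
```

Run:
```python
from smp import *
did([0,0,.7],[0,0,0]); smp(5)
```

```text
t9.82 tray x 98.26 y -1.13 z 278.07 tilt mrad [0.1  0.63] F [ 0.03  0.04 -1.42] M [-0.016  0.011  0.007] sd [0.02 0.26 0.16 0.44 0.01] Fz [-1.3 -1.1 -1.3 -1.1 -2.3] cmd z 278.61
```

Call:
jog_arm:
  motion: [0,0,0.3,0,0,0,0,0,0,0.6,0,0,0,0,0,0,0.6,0,0,0,0]

```text
time_s: 10.2
ee_pos: [0.6467, 0.1388, 0.2777]
ee_rot: [-2.491, 1.913, 0.0]
ft_force: [-0.6, 0.1, -0.3]
opening: 0.0211
```

Run:
```python
from smp import *
did([0,0,.6],[0,0,0]); smp(5)
```

```text
t10.45 tray x 98.26 y -1.11 z 277.66 tilt mrad [0.26 0.65] F [-0.24  0.07  0.21] M [0.001 0.219 0.008] sd [0.01 0.35 0.27 0.31 0.01] Fz [-0.3  0.5  0.4 -0.   0.5] cmd z 278.01
```

Call:
jog_arm:
  motion: [0,0,0.3,0,0,0,0,0,0,0.4,0,0,0,0,0,0,0.4,0,0,0,0]

```text
time_s: 10.82
ee_pos: [0.6467, 0.1388, 0.2774]
ee_rot: [-2.491, 1.913, 0.0]
ft_force: [-0.8, -0.5, 1.8]
opening: 0.0215
```

Run:
```python
from smp import *
did([0,0,.4],[0,0,0]); smp(5); st()
```

```text
t11.07 tray x 98.27 y -1.12 z 277.36 tilt mrad [0.4  0.67] F [-1.51 -0.09  2.32] M [0.021 0.582 0.009] sd [0.03 0.46 0.45 0.5  0.03] Fz [1.8 1.9 3.2 2.2 2.5] cmd z 277.61
t11.07 ee [646.76 138.78 277.29] cmd [646.52 138.49 277.61] yawy -165.04 z [ 4.e-04  6.e-04 -1.e+00] F [-1.46  0.23  2.6 ] M [ 0.106  0.644 -0.054] op 21.61 q [ 0.51  0.22  0.05 -0.   -1.4  -0.25]
```

Call:
jog_arm:
  motion: [0,0,0.2,0,0,0,0,0,0,0.4,0,0,0,0,0,2,0.4,0,0,0,0,0,4,0.4,0,0,0,0,0,6,0.4,0,0,0,0,0,8,0.4,0,0,0,0,0,10,0.4,0,0,0,0]

```text
time_s: 11.95
ee_pos: [0.6371, 0.1362, 0.2771]
ee_rot: [-2.491, 1.913, -0.001]
ft_force: [2.6, 0.4, 4.3]
opening: 0.0213
```

Run:
```python
from smp import *
did([0,10,.4],[0,0,0]); st();smp(3)
snap("wrist","c.png")
```

```text
t11.95 ee [637.09 136.19 277.08] cmd [636.86 135.91 277.21] yawy -165.04 z [ 1.1e-03  9.0e-04 -1.0e+00] F [2.58 0.38 4.35] M [ 0.331 -1.148  0.033] op 21.28 q [ 0.52  0.2   0.02 -0.   -1.4  -0.26]
t12.10 tray x 88.19 y -1.14 z 277.07 tilt mrad [0.87 0.83] F [2.26 0.32 4.42] M [ 0.289 -1.035 -0.029] sd [0.03 0.24 0.14 0.37 0.03] Fz [4.3 4.  4.9] cmd z 277.21
```

View pics/c.png

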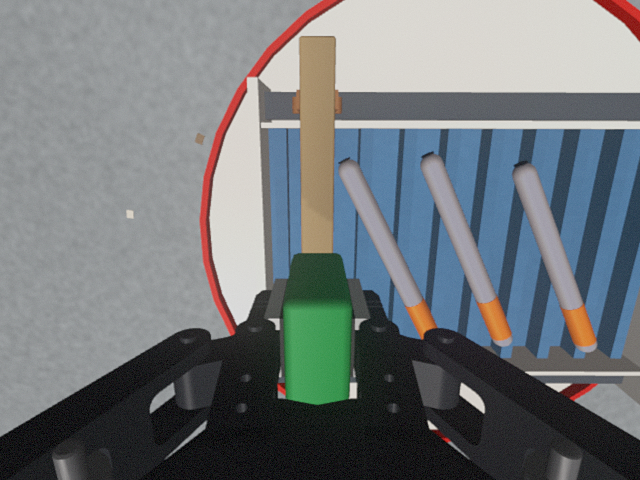

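Call:
jog_arm:
  motion: [0,2.5,0,0,0,0,0,0,5,0,0,0,0,0,0,7.5,0,0,0,0,0,0,10,0,0,0,0,0,0,12.5,0,0,0,0,0,0,15,0,0,0,0,0,0,17.5,0,0,0,0,0,0,20,0,0,0,0,0]

```text
time_s: 13.15
ee_pos: [0.6178, 0.131, 0.277]
ee_rot: [-2.491, 1.913, -0.0]
ft_force: [3.4, 1.3, 5.1]
opening: 0.0212
```

Run:
```python
from smp import *
did([0,20,0],[0,0,0]); st();smp(2)
snap("wrist","d.png")
```

```text
t13.15 ee [617.79 131.02 276.98] cmd [617.53 130.75 277.21] yawy -165.04 z [ 1.e-03  8.e-04 -1.e+00] F [3.38 1.28 5.15] M [ 0.38  -1.355 -0.025] op 21.22 q [ 0.53  0.14 -0.04 -0.   -1.39 -0.26]
t13.25 tray x 68.20 y -1.13 z 276.98 tilt mrad [0.82 0.8 ] F [3.03 0.84 4.91] M [ 0.347 -1.185 -0.014] sd [0.   0.35 0.44 0.24 0.03] Fz [5.1 4.7] cmd z 277.21
```

View pics/d.png

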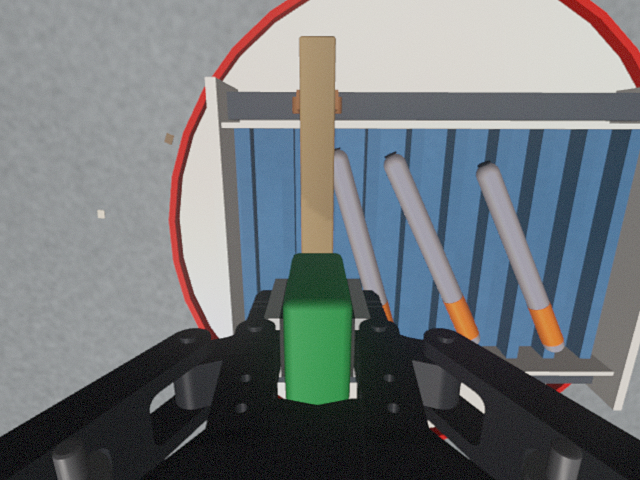

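Call:
jog_arm:
  motion: [0,2.5,-0.1,0,0,0,0,0,5,-0.1,0,0,0,0,0,7.5,-0.1,0,0,0,0,0,10,-0.1,0,0,0,0,0,12.5,-0.1,0,0,0,0,0,15,-0.1,0,0,0,0,0,17.5,-0.1,0,0,0,0,0,20,-0.1,0,0,0,0]

```text
time_s: 14.3
ee_pos: [0.5985, 0.1259, 0.277]
ee_rot: [-2.491, 1.913, -0.0]
ft_force: [3.1, 2.0, 4.8]
opening: 0.0213
```

Run:
```python
from smp import *
did([0,20,-.1],[0,0,0]); st();smp(2)
snap("wrist","e.png")
```

```text
t14.30 ee [598.45 125.88 277.  ] cmd [598.21 125.59 277.32] yawy -165.04 z [ 8.e-04  8.e-04 -1.e+00] F [3.1  1.97 4.8 ] M [ 0.314 -1.35   0.041] op 21.28 q [ 0.53  0.09 -0.09 -0.   -1.38 -0.27]
t14.40 tray x 48.20 y -1.12 z 277.00 tilt mrad [0.63 0.79] F [2.69 1.1  4.84] M [ 0.328 -1.185  0.039] sd [0.   0.41 0.87 0.04 0.01] Fz [4.8 4.9] cmd z 277.32
```

View pics/e.png

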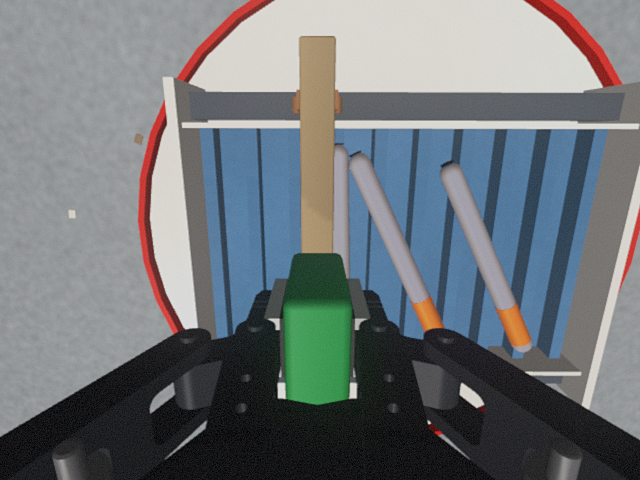

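Call:
jog_arm:
  motion: [0,2.5,-0.1,0,0,0,0,0,5,-0.1,0,0,0,0,0,7.5,-0.1,0,0,0,0,0,10,-0.1,0,0,0,0,0,12.5,-0.1,0,0,0,0,0,15,-0.1,0,0,0,0,0,17.5,-0.1,0,0,0,0,0,20,-0.1,0,0,0,0]

```text
time_s: 15.45
ee_pos: [0.579, 0.1207, 0.277]
ee_rot: [-2.491, 1.913, 0.0]
ft_force: [3.4, 1.6, 5.5]
opening: 0.0215
```

Run:
```python
from smp import *
did([0,20,-.1],[0,0,0]); st();smp(2)
snap("wrist","f.png")
```

```text
t15.45 ee [579.02 120.67 276.97] cmd [578.89 120.43 277.42] yawy -165.04 z [ 4.e-04  7.e-04 -1.e+00] F [3.38 1.58 5.45] M [ 0.357 -1.311  0.019] op 21.49 q [ 0.54  0.04 -0.15 -0.   -1.38 -0.28]
t15.55 tray x 28.08 y -1.14 z 276.96 tilt mrad [0.28 0.68] F [2.87 0.86 5.35] M [ 3.380e-01 -1.184e+00 -1.000e-03] sd [0.01 0.52 0.72 0.1  0.02] Fz [5.5 5.2] cmd z 277.42
```

View pics/f.png

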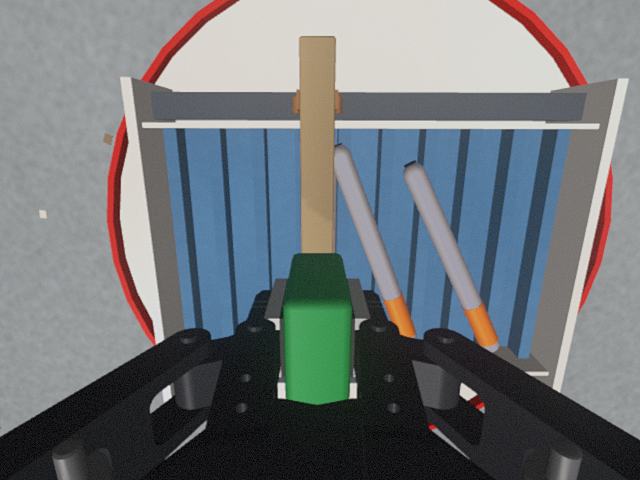

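Call:
jog_arm:
  motion: [0,2.5,-0.1,0,0,0,0,0,5,-0.2,0,0,0,0,0,7.5,-0.2,0,0,0,0,0,10,-0.25,0,0,0,0,0,12.5,-0.25,0,0,0,0,0,15,-0.25,0,0,0,0,0,17.5,-0.25,0,0,0,0,0,20,-0.25,0,0,0,0]

```text
time_s: 16.6
ee_pos: [0.5596, 0.1155, 0.277]
ee_rot: [-2.491, 1.913, 0.001]
ft_force: [2.9, 1.3, 4.0]
opening: 0.0212
```

Run:
```python
from smp import *
did([0,20,-.25],[0,0,0]); st();smp(2)
snap("wrist","g.png")
```

```text
t16.60 ee [559.59 115.49 277.04] cmd [559.57 115.27 277.67] yawy -165.05 z [-0.e+00  6.e-04 -1.e+00] F [2.9  1.29 3.95] M [ 0.311 -1.17  -0.064] op 21.23 q [ 0.55 -0.01 -0.2  -0.   -1.38 -0.29]
t16.70 tray x 7.97 y -1.13 z 277.05 tilt mrad [-0.13  0.61] F [2.64 1.47 4.47] M [ 0.287 -1.013 -0.038] sd [0.   0.26 0.18 0.51 0.02] Fz [4. 5.] cmd z 277.67
```

View pics/g.png

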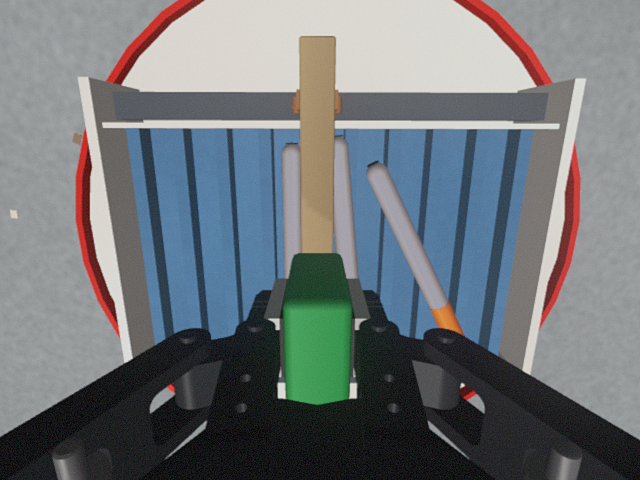

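Call:
jog_arm:
  motion: [0,2.5,0,0,0,0,0,0,5,0,0,0,0,0,0,7.5,-0.1,0,0,0,0,0,10,-0.1,0,0,0,0,0,12.5,-0.1,0,0,0,0,0,15,-0.1,0,0,0,0,0,17.5,-0.15,0,0,0,0,0,20,-0.15,0,0,0,0]

```text
time_s: 17.75
ee_pos: [0.5403, 0.1103, 0.2771]
ee_rot: [-2.491, 1.913, 0.001]
ft_force: [2.6, 0.1, 3.4]
opening: 0.0215
```

Run:
```python
from smp import *
did([0,20,-.15],[0,0,0]); st();smp(2)
snap("wrist","i.png")
```

```text
t17.75 ee [540.25 110.31 277.15] cmd [540.24 110.11 277.83] yawy -165.05 z [-1.e-04  6.e-04 -1.e+00] F [2.6  0.1  3.36] M [ 0.237 -1.001  0.041] op 21.48 q [ 0.57 -0.07 -0.25 -0.   -1.38 -0.3 ]
t17.85 tray x -12.04 y -1.14 z 277.15 tilt mrad [-0.23  0.58] F [1.91 0.44 3.08] M [ 0.24  -0.845  0.015] sd [0.01 0.69 0.34 0.27 0.  ] Fz [3.4 2.8] cmd z 277.83
```

View pics/i.png

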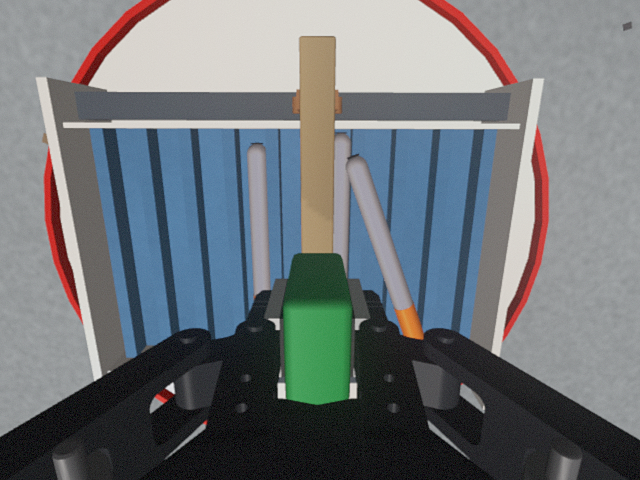

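Call:
jog_arm:
  motion: [0,2.5,0.1,0,0,0,0,0,5,0.15,0,0,0,0,0,7.5,0.15,0,0,0,0,0,10,0.15,0,0,0,0,0,12.5,0.15,0,0,0,0,0,15,0.15,0,0,0,0,0,17.5,0.15,0,0,0,0,0,20,0.15,0,0,0,0]

```text
time_s: 18.9
ee_pos: [0.521, 0.1052, 0.2771]
ee_rot: [-2.491, 1.913, 0.0]
ft_force: [3.4, 0.2, 3.7]
opening: 0.0213
```

Run:
```python
from smp import *
did([0,20,.15],[0,0,0]); st();smp(2)
snap("wrist","j.png")
```

```text
t18.90 ee [520.98 105.19 277.12] cmd [520.92 104.95 277.68] yawy -165.05 z [ 2.e-04  7.e-04 -1.e+00] F [3.42 0.24 3.7 ] M [ 0.346 -1.089 -0.008] op 21.31 q [ 0.58 -0.12 -0.3  -0.   -1.39 -0.32]
t19.00 tray x -31.99 y -1.13 z 277.12 tilt mrad [0.05 0.65] F [2.81 0.49 3.76] M [ 0.282 -0.907 -0.005] sd [0.   0.61 0.25 0.06 0.06] Fz [3.7 3.8] cmd z 277.68
```

View pics/j.png

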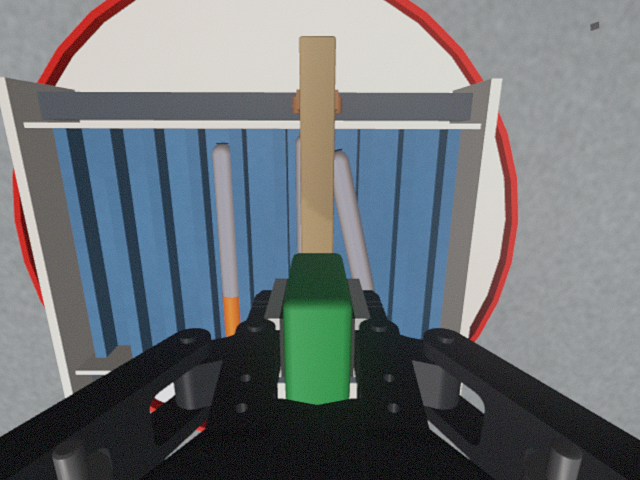

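Call:
jog_arm:
  motion: [0,2.5,0.1,0,0,0,0,0,5,0.1,0,0,0,0,0,7.5,0.1,0,0,0,0,0,10,0.1,0,0,0,0,0,12.5,0.1,0,0,0,0,0,15,0.1,0,0,0,0,0,17.5,0.1,0,0,0,0,0,20,0.1,0,0,0,0]

```text
time_s: 20.05
ee_pos: [0.5017, 0.1, 0.2771]
ee_rot: [-2.491, 1.913, 0.0]
ft_force: [2.8, 0.8, 5.0]
opening: 0.0214
```

Run:
```python
from smp import *
did([0,20,.1],[0,0,0]); st();smp(2)
snap("wrist","k.png")
```

```text
t20.05 ee [501.66 100.03 277.06] cmd [501.6   99.79 277.58] yawy -165.04 z [ 2.e-04  7.e-04 -1.e+00] F [2.79 0.8  5.01] M [ 0.271 -1.174  0.023] op 21.42 q [ 0.59 -0.18 -0.35 -0.   -1.39 -0.33]
t20.15 tray x -51.99 y -1.12 z 277.04 tilt mrad [0.12 0.67] F [2.62 0.73 4.47] M [ 0.279 -1.023  0.012] sd [0.02 0.16 0.06 0.54 0.01] Fz [5.  3.9] cmd z 277.58
```

View pics/k.png

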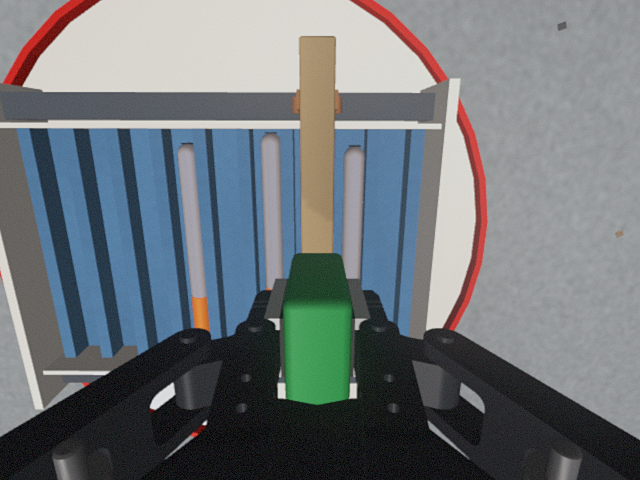

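Call:
jog_arm:
  motion: [0,2.5,0,0,0,0,0,0,5,0,0,0,0,0,0,7.5,0,0,0,0,0,0,10,0,0,0,0,0,0,12.5,0,0,0,0,0,0,15,0,0,0,0,0,0,17.5,0,0,0,0,0,0,20,0,0,0,0,0]

```text
time_s: 21.2
ee_pos: [0.4823, 0.0949, 0.277]
ee_rot: [-2.491, 1.913, 0.0]
ft_force: [3.6, 0.9, 4.7]
opening: 0.0214
```

Run:
```python
from smp import *
did([0,20,0],[0,0,0]); st();smp(2)
```

```text
t21.20 ee [482.33  94.86 276.99] cmd [482.27  94.63 277.59] yawy -165.05 z [ 1.e-04  6.e-04 -1.e+00] F [3.55 0.92 4.68] M [ 0.339 -1.236  0.045] op 21.41 q [ 0.61 -0.23 -0.4  -0.   -1.4  -0.34]
t21.30 tray x -71.99 y -1.13 z 276.98 tilt mrad [0.01 0.64] F [2.81 0.32 4.72] M [ 0.3   -1.057  0.038] sd [0.   0.74 0.6  0.04 0.04] Fz [4.7 4.8] cmd z 277.59
```

Call:
jog_arm:
  motion: [0,2.5,0,0,0,0,0,0,5,0,0,0,0,0,0,7.5,0,0,0,0,0,0,10,0,0,0,0,0,0,12.5,0,0,0,0,0,0,15,0,0,0,0,0,0,17.5,0,0,0,0,0,0,20,0,0,0,0,0]

```text
time_s: 22.3
ee_pos: [0.463, 0.0897, 0.277]
ee_rot: [-2.491, 1.913, 0.001]
ft_force: [4.7, 1.1, 4.8]
opening: 0.0212
```

Run:
```python
from smp import *
did([0,20,0],[0,0,0]); st();smp(2)
snap("wrist","l.png")
```

```text
t22.30 ee [463.    89.7  276.99] cmd [462.95  89.47 277.59] yawy -165.05 z [ 1.e-04  7.e-04 -1.e+00] F [4.65 1.09 4.84] M [ 0.263 -1.219  0.021] op 21.17 q [ 0.62 -0.29 -0.45 -0.   -1.41 -0.36]
t22.40 tray x -91.99 y -1.13 z 276.99 tilt mrad [0.04 0.7 ] F [3.28 1.17 4.39] M [ 0.25  -1.053  0.012] sd [0.01 1.37 0.08 0.46 0.01] Fz [4.8 3.9] cmd z 277.59
```

View pics/l.png

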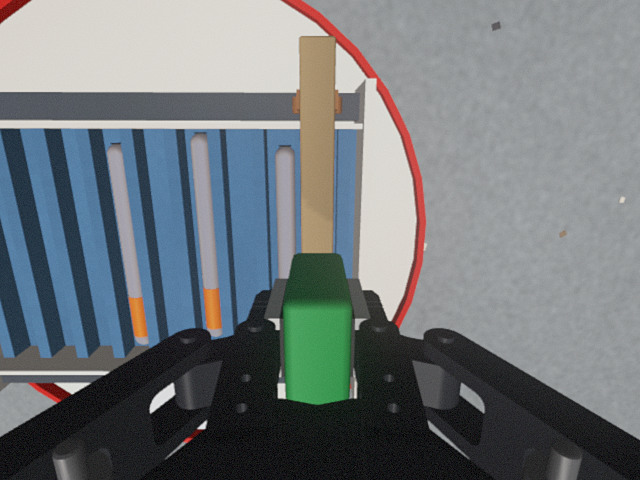

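Call:
jog_arm:
  motion: [0,2,0,0,0,0,0,0,4,0,0,0,0,0,0,6,0,0,0,0,0,0,6,0,0,0,0,0]

```text
time_s: 22.95
ee_pos: [0.4572, 0.0881, 0.277]
ee_rot: [-2.491, 1.913, 0.001]
ft_force: [2.1, 0.4, 5.4]
opening: 0.0213
```

Call:
jog_arm:
  motion: [0,0,-2,0,0,0,0,0,0,-10,0,0,0,0,0,0,-40,0,0,0,0,0,0,-75,0,0,0,0,0,0,-75,0,0,0,0]

```text
time_s: 23.58
ee_pos: [0.4575, 0.0881, 0.3544]
ee_rot: [-2.489, 1.912, -0.001]
ft_force: [-0.8, 0.2, -1.5]
opening: 0.0213
```

Run:
```python
from smp import *
did([0,6,0],[0,0,0]); did([0,0,-75],[0,0,0]); st()
g=snap("wrist","n.png"); h=snap("top","nt.png")
for n,g in(("w",g),("t",h)):
    P,u,v=cloud(g); hsv=cv2.cvtColor(g["frame"],cv2.COLOR_RGB2HSV)[v,u]
    tx=(P[:,:2]-c)@X*1000; ty=(P[:,:2]-c)@Y*1000; z=P[:,2]*1000
    org=(hsv[:,0]>5)&(hsv[:,0]<20)&(hsv[:,1]>150)&(abs(tx)<110)&(abs(ty)<72)&(z<55)
    gray=(hsv[:,1]<70)&(hsv[:,2]>70)&(abs(tx)<105)&(abs(ty)<68)&(z<55)
    for x0 in(24,-24,-72):
        for q,nm in((org,"tip"),(gray,"body")):
            k=q&(abs(tx-x0)<12); 
            if k.sum()>10: print(n,x0,nm,k.sum(),"x",np.percentile(tx[k],[5,50,95]).round(1),"y",np.percentile(ty[k],[2,98]).round(1),"z",np.percentile(z[k],[10,50,90]).round(1))
row([.5222,-.2158,.3525],98.59)
```

```text
t23.57 ee [457.51  88.12 354.41] cmd [457.17  87.93 352.59] yawy -165.05 z [ 0.0026  0.0019 -1.    ] F [-0.81  0.24 -1.54] M [ 0.    -0.017  0.004] op 21.28 q [ 0.63 -0.33 -0.34 -0.   -1.56 -0.36]
w 24 tip 294 x [19.  22.1 26.2] y [30.4 56.5] z [36.1 37.2 38.4]
w 24 body 1454 x [16.9 21.9 27. ] y [-62.   60.4] z [35.5 36.9 38.3]
w -24 tip 330 x [-29.4 -25.7 -21.3] y [25.  50.9] z [35.8 37.1 38.1]
w -24 body 1600 x [-30.1 -25.8 -20.4] y [-66.5  55.2] z [35.1 36.8 38.2]
w -72 tip 123 x [-74.2 -70.9 -68.7] y [31.7 49.3] z [35.9 37.2 38.3]
w -72 body 1650 x [-78.5 -73.6 -68. ] y [-60.5  29.2] z [34.4 36.7 38. ]
t 24 tip 42 x [18.4 22.4 26.2] y [31.9 57.2] z [33.9 38.1 40.1]
t 24 body 208 x [16.3 21.9 27.6] y [-60.   62.6] z [32.5 36.7 40.5]
t -24 body 115 x [-30.7 -26.  -20.7] y [-65.8 -11. ] z [33.8 37.  41.4]
t -72 body 69 x [-79.2 -74.2 -69. ] y [-60.5 -29.1] z [33.9 36.9 39.7]
row [3.1022e+02 1.5540e+01 1.1000e-01] [ 1.0000e-04 -2.0000e-04  1.6818e+00]
```

View pics/n.png

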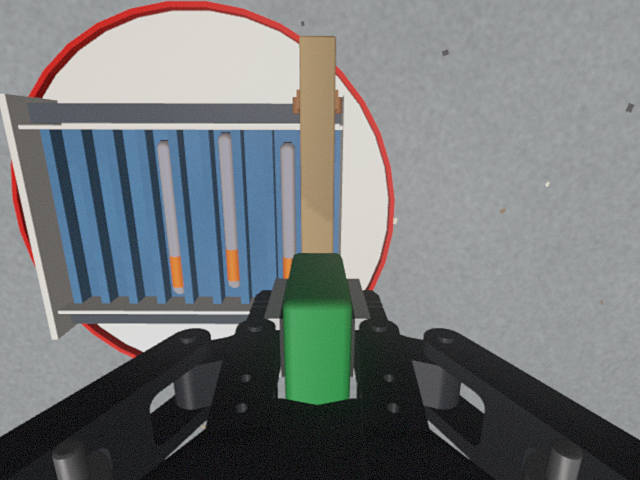

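Call:
jog_arm:
  motion: [310,15.5,0,0,0,1.682,0,310,15.5,0,0,0,1.682,0,310,15.5,0,0,0,1.682,0,310,15.5,0,0,0,1.682,0,310,15.5,0,0,0,1.682,0,310,15.5,0,0,0,1.682,0,310,15.5,0,0,0,1.682,0,310,15.5,0,0,0,1.682,0,310,15.5,0,0,0,1.682,0,310,15.5,0,0,0,1.682,0,310,15.5,0,0,0,1.682,0,310,15.5,0,0,0,1.682,0,310,15.5,0,0,0,1.682,0,310,15.5,0,0,0,1.682,0]

```text
time_s: 25.42
ee_pos: [0.5224, -0.2153, 0.3518]
ee_rot: [-0.236, 3.133, 0.001]
ft_force: [0.3, 0.2, -1.7]
opening: 0.0215
```

Run:
```python
from smp import *
did([310,15.5,0],[0,0,1.682]); st()
g=snap("wrist","o.png"); st()
P,u,v=cloud(g); hsv=cv2.cvtColor(g["frame"],cv2.COLOR_RGB2HSV)[v,u]
s=np.radians(8.55);S=np.array([np.cos(s),np.sin(s)]);N=np.array([-S[1],S[0]])
q=P[:,:2]-np.array([.5225,-.2158]); l=q@S*1000; n=q@N*1000; z=P[:,2]*1000
b=(abs(n)<30)&(z>158)&(z<175)&(l>20)&(l<125); print("bar",b.sum(),cv2.minAreaRect(np.c_[l[b],n[b]].astype(np.float32)),np.percentile(l[b],98),np.percentile(n[b],[3,97]))
b=(abs(n)<40)&(z>48)&(z<75)&(l>70)&(l<125); print("post",b.sum(),np.percentile(l[b],[3,97]),np.percentile(n[b],[3,97]))
row([.5222,-.2158,.2525],98.59); row([.5222,-.2158,.246],98.59)
```

```text
t25.43 ee [ 522.37 -215.32  351.79] cmd [ 522.18 -215.58  352.61] yawy 98.62 z [ 1.e-04  7.e-04 -1.e+00] F [ 0.35  0.16 -1.66] M [-0.035  0.027  0.02 ] op 21.46 q [-0.04 -0.05 -0.1  -0.   -1.52 -1.38]
t25.48 ee [ 522.36 -215.33  351.84] cmd [ 522.18 -215.58  352.61] yawy 98.61 z [ 2.e-04  7.e-04 -1.e+00] F [-0.84 -0.04 -2.41] M [-0.024  0.037  0.03 ] op 20.97 q [-0.04 -0.05 -0.1  -0.   -1.52 -1.38]Traceback (most recent call last):
  File "<stdin>", line 7, in <module>
    return _quantile_unchecked(
        a, q, axis, out, overwrite_input, method, keepdims, weights)
    return _ureduce(a,
                    func=_quantile_ureduce_func,
    ...<5 lines>...
                    overwrite_input=overwrite_input,
                    method=method)
    r = func(a, **kwargs)
    result = _quantile(arr,
                       quantiles=q,
    ...<2 lines>...
                       out=out,
                       weights=wgt)
    slices_having_nans = np.isnan(arr[-1, ...])
                                  ~~~^^^^^^^^^
IndexError: index -1 is out of bounds for axis 0 with size 0
```

View pics/o.png

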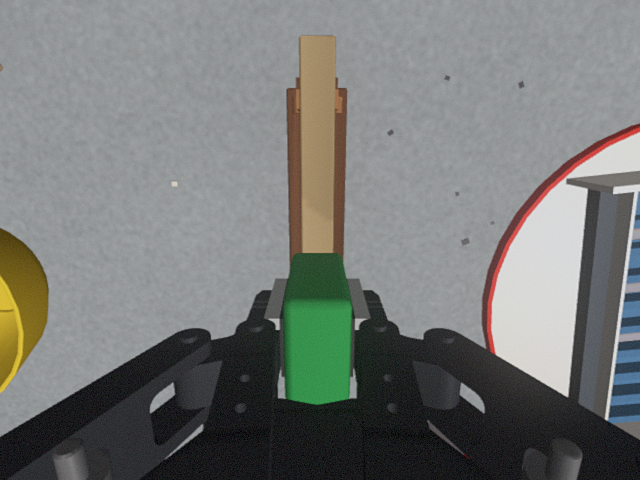

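Call:
jog_arm:
  motion: [0,-0.3,40,0,0,0,0,0,-0.3,70,0,0,0,0,0,-0.3,84,0,0,0,0,0,-0.3,84,0,0,0,0,0,-0.3,88,0,0,0,0,0,-0.3,92,0,0,0,0,0,-0.3,96,0,0,0,0,0,-0.3,98,0,0,0,0,0,-0.3,98,0,0,0,0]

```text
time_s: 26.6
ee_pos: [0.5224, -0.2156, 0.2536]
ee_rot: [0.235, -3.133, -0.001]
ft_force: [-0.8, 0.7, -1.5]
opening: 0.0214
```

Run:
```python
from smp import *
did([0,-.3,98],[0,0,0]); st()
snap("wrist","p.png"); st()
```

```text
t26.60 ee [ 522.39 -215.6   253.62] cmd [ 522.21 -215.88  254.61] yawy 98.58 z [-2.e-04  6.e-04 -1.e+00] F [-0.78  0.73 -1.52] M [-0.026 -0.033 -0.012] op 21.37 q [-0.04 -0.02 -0.25 -0.   -1.34 -1.38]
t26.65 ee [ 522.44 -215.63  253.82] cmd [ 522.21 -215.88  254.61] yawy 98.58 z [ 1.e-04  5.e-04 -1.e+00] F [ 0.31 -0.44 -2.06] M [-0.024 -0.059  0.05 ] op 21.46 q [-0.04 -0.02 -0.25 -0.   -1.34 -1.38]
```

View pics/p.png

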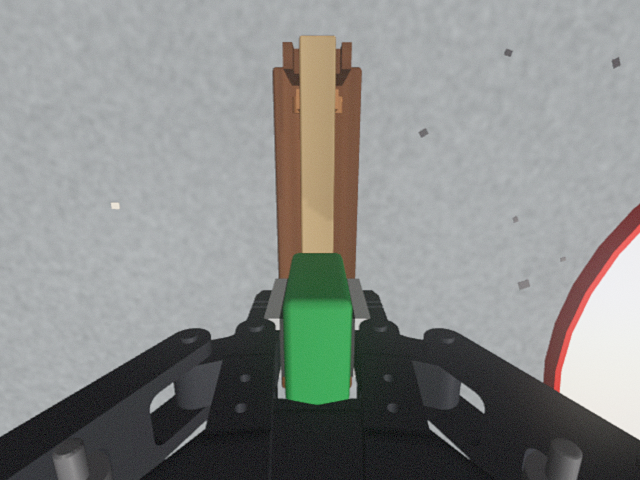

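Bar is centred between the cheeks (posts around (288..350, 55)). Lowering the last 8 mm gently.

Call:
jog_arm:
  motion: [0,0,2,0,0,0,0,0,0,4,0,0,0,0,0,0,6,0,0,0,0,0,0,7,0,0,0,0,0,0,8,0,0,0,0,0,0,8,0,0,0,0]

```text
time_s: 27.4
ee_pos: [0.5224, -0.2156, 0.2458]
ee_rot: [-0.235, 3.133, 0.001]
ft_force: [1.3, -1.1, -1.1]
opening: 0.0216
```

Run:
```python
from smp import *
did([0,0,8],[0,0,0]); smp(3)
```

```text
t27.55 tray x -113.23 y -311.42 z 245.83 tilt mrad [0.18 0.62] F [ 0.62 -0.3  -1.49] M [ 0.003  0.031 -0.002] sd [0.01 0.68 0.92 0.33 0.01] Fz [-1.1 -1.9 -1.4] cmd z 246.61
```

Call:
jog_arm:
  motion: [0,0,0.4,0,0,0,0,0,0,0.8,0,0,0,0,0,0,0.8,0,0,0,0]

```text
time_s: 27.92
ee_pos: [0.5225, -0.2156, 0.2457]
ee_rot: [-0.235, 3.132, 0.0]
ft_force: [-3.3, 0.6, 5.0]
opening: 0.0212
```

Run:
```python
from smp import *
did([0,0,.8],[0,0,0]); smp(3)
```

```text
t28.07 tray x -113.21 y -311.45 z 245.73 tilt mrad [0.66 0.3 ] F [-3.27  1.64  5.49] M [ 0.647  0.953 -0.026] sd [0.01 0.16 0.96 0.38 0.03] Fz [5.  5.9 5.7] cmd z 245.81
```

Call:
jog_arm:
  motion: [0,0,-0.3,0,0,0,0.15,0,0,-0.3,0,0,0,0.5,0,0,-0.3,0,0,0,1,0,0,-0.3,0,0,0,1,0,0,-0.3,0,0,0,1,0,0,-0.3,0,0,0,1,0,0,-0.3,0,0,0,1]

```text
time_s: 28.95
ee_pos: [0.5225, -0.2156, 0.2453]
ee_rot: [-0.235, 3.133, 0.001]
ft_force: [-1.0, -0.1, -0.2]
opening: 0.0853
```

Run:
```python
from smp import *
did([0,0,-.3],[0,0,0]); st()
snap("wrist","q.png")
```

```text
t28.95 ee [ 522.46 -215.58  245.31] cmd [ 522.21 -215.88  246.11] yawy 98.58 z [ 2.e-04  6.e-04 -1.e+00] F [-0.97 -0.1  -0.23] M [ 0.008  0.029 -0.02 ] op 85.26 q [-0.04 -0.01 -0.26 -0.   -1.32 -1.38]
```

View pics/q.png

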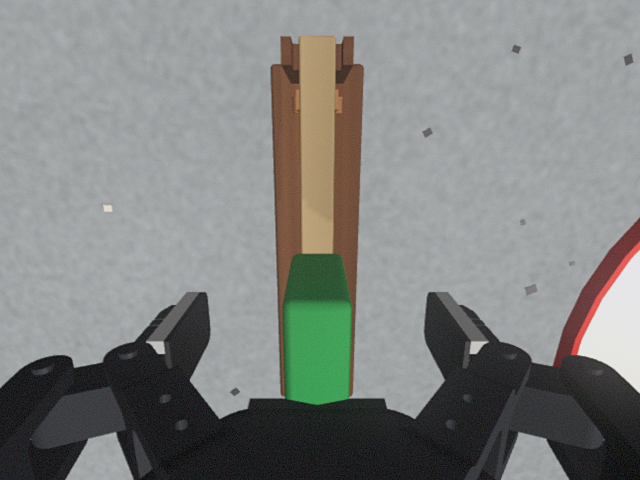

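Released; the rake stands with its bar between the cheeks and the fingers well clear. Retreat straight up.

Call:
jog_arm:
  motion: [0,0,-20,0,0,0,1,0,0,-60,0,0,0,1,0,0,-110,0,0,0,1,0,0,-150,0,0,0,1,0,0,-150,0,0,0,1,0,0,-150,0,0,0,1]

```text
time_s: 29.75
ee_pos: [0.5222, -0.2156, 0.3959]
ee_rot: [-0.235, 3.132, 0.001]
ft_force: [-0.6, -1.0, -1.2]
opening: 0.0852
```

```bash
python3 - <<'E'
from smp import *
did([0,0,-150],[0,0,0]); st()
g=snap("wrist","rw.png"); h=snap("top","rt.png"); snap("side","rs.png")
P,u,v=cloud(g); hsv=cv2.cvtColor(g["frame"],cv2.COLOR_RGB2HSV)[v,u]
m=(hsv[:,0]>50)&(hsv[:,0]<75)&(hsv[:,1]>100)
K=P[m]; t=K[K[:,2]>.108]; print("grip top",np.median(t,0),cv2.minAreaRect((t[:,:2]*1000).astype(np.float32)))
P,u,v=cloud(h); hsv=cv2.cvtColor(h["frame"],cv2.COLOR_RGB2HSV)[v,u]
tx=(P[:,:2]-c)@X*1000; ty=(P[:,:2]-c)@Y*1000; z=P[:,2]*1000
for x0 in(22,-26,-74):
    k=(hsv[:,1]<70)&(hsv[:,2]>70)&(abs(tx-x0)<12)&(abs(ty)<66)&(z<55)
    print(x0,k.sum(),np.percentile(z[k],[10,50,90]).round(1),"slope",np.polyfit(ty[k],tx[k],1).round(3))
E
python3 -c "
import cv2;a=cv2.imread('pics/rt.png')[180:380,100:620];cv2.imwrite('pics/rtc.png',cv2.resize(a,None,fx=1.5,fy=1.5))"
```

```text
t29.75 ee [ 522.25 -215.62  395.91] cmd [ 522.23 -215.87  396.11] yawy 98.59 z [ 9.e-04  9.e-04 -1.e+00] F [-0.63 -0.96 -1.24] M [-0.006  0.028 -0.031] op 85.22 q [-0.04 -0.05 -0.02 -0.   -1.6  -1.38]
grip top [ 0.51987436 -0.21571656  0.11361399] ((522.7442626953125, -218.225830078125), (40.29111099243164, 139.65806579589844), 8.579268455505371)
22 124 [31.9 36.8 40.3] slope [-1.00e-03  2.23e+01]
-26 107 [32.3 37.3 41.1] slope [ 1.1000e-02 -2.6271e+01]
-74 156 [32.6 37.  41.1] slope [  0.    -73.758]
```

View pics/rtc.png

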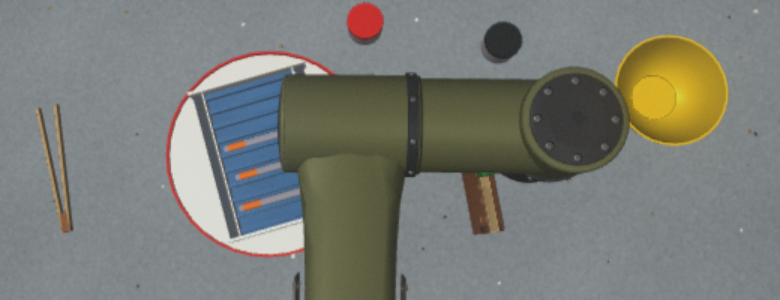

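View pics/rs.png

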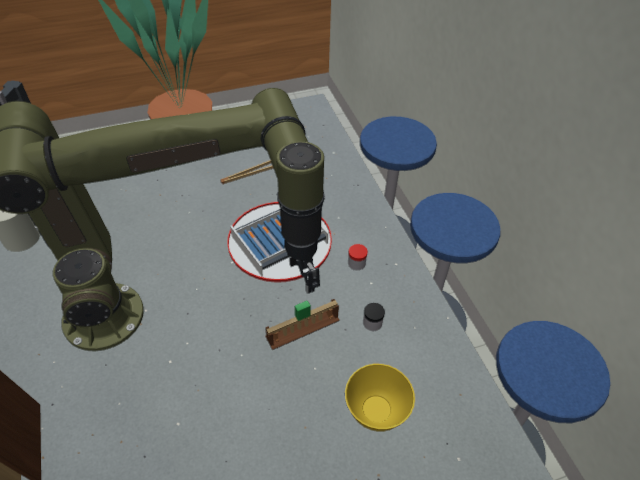

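View pics/rw.png

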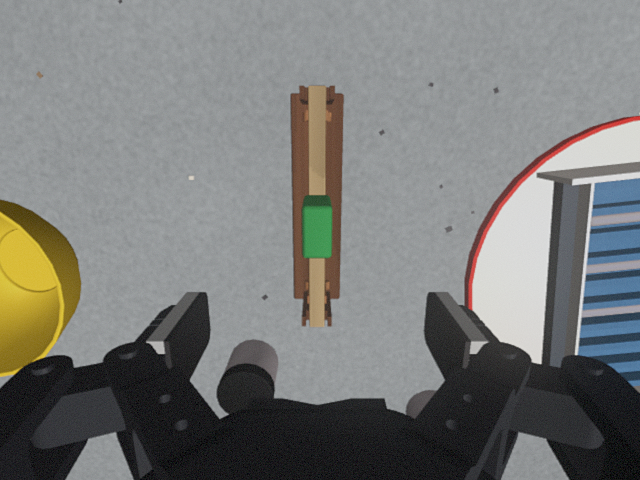

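The pictures show the rake upright in its stand with the gripper clear. The straws lie parallel in their own grooves (orange tips at about (235,147), (246,176) and (250,206) in the crop), and the bowl, tins and tong haven't moved. Handing in.

```bash
python3 -c "
from station import *
print(sign_off())"
```

```text
the job is handed in; nothing more can be done
None
```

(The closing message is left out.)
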